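# Lock the tall weaving former into the leaning stand

## Task

Take the tall cup former out of the rack and fit it to the leaning weaving stand: lower its steel stem into the socket with the cross pin in the two open slots, push it in against the spring, twist it clockwise (seen looking down into the socket) and let the spring lift the pin into the closed notches, so that it stays locked there when you let go. Leave the other two formers in the rack and do not disturb the cups, the tea bowl or the glue jar.

Things in the scene. Friction and masses are not known exactly. Their poses are not given: they have to be found in the camera images.
- tall_former: Loose wooden cup former, 149 mm long, 0.3 kg, upright in any of the 3 rack holes, hung by its flange; yaw within 0.6 rad of the rack's. Origin: centre of the stem's underside; z up its axis, x along the cross pin. Steel stem 34 mm dia, z 0 to 50 mm (lowest 9 mm tapers to 22 mm dia); flange 72 mm dia, z 50 to 56; cup part z 56 to 111, 48 mm dia at its foot, 66 at its top; grip block on top.
- tall_former_grip (a point): Centre of the tall former's grip block, on its axis 130 mm above its origin. The block spans z 111 to 149 mm, is 50 mm long along x and 26 mm thick along y: grip it across y. Half a turn of the former about z changes nothing.
- tall_former_lug (a point): Centre of the tall former's steel cross pin, on its axis 12 mm above its origin. The round-ended pin is 8 mm thick and 50 mm long, along the former's x; its two ends, 8 mm proud of the stem, are the bayonet lugs.
- socket: Fixed steel bayonet socket, leaning 0.45 rad (26 deg) from vertical, roughly towards the robot. Origin: centre of the bore's floor, 80 mm above the table; z: bore axis, out of the mouth; x: the line of the two closed notches. Outer dia 62 mm, bore 38 mm. Between each entry slot and its notch is a lip, from z = 19 mm up to the mouth: the pin must pass under it, pin centre at z = 12 to 14 mm.
- mouth (a point): Centre of the socket's mouth, on the bore axis 46 mm above the socket's origin.
- entry (a point): In one entry slot at the mouth, 25 mm off the axis. Two opposite slots, 15 mm wide and open at the mouth, lie on the line turned +60 deg from the socket's x about its z (counterclockwise looking down into the mouth). The pin goes straight down them.
- notch (a point): In one closed notch, 25 mm off the axis along the socket's x, at z = 22 mm, where the pin's centre line comes to rest under the notch ceiling (z = 26 mm). From the entry slot, under the lip, it is 60 deg clockwise (looking down into the mouth); a wall stops the pin about 10 deg further. Once risen, the pin has about 10 deg of play either way.
- plunger (a joint): Brass spring plunger in the bore, 29 mm diameter, pushed down by the stem's underside: 0 = fully up (its top 18 mm above the bore's floor; the pin's centre is then at z = 30 mm), 0.018 m = bottomed (pin's centre at z = 12 mm). Spring about 5 N at 0, 9 N with the pin in the notch, 15 N bottomed.
- stand: The fixed stand that carries the socket: base plate 200 x 150 x 16 mm with two cheeks either side of the socket, up to 101 mm high. Origin under the centre of the base plate, x away from the mouth side.
- rack: Fixed plywood rack block, 105 mm (x) x 285 mm (y) x 60 mm high, with three 58 mm through holes at y = -90, 0 and 90 mm. Origin: centre of its underside. The formers' flanges rest on its top, so the formers' origins start 10 mm above the table.
- bowl_former: Bystander in the rack: wide bowl former, cup part 82 mm diameter, 122 mm long in all. Same steel stem, cross pin, flange and grip block size as the tall former; origin at the centre of the stem's underside.
- short_former: Bystander in the rack: short straight former, cup part 62 mm diameter, 120 mm long in all. Same steel stem, cross pin, flange and grip block size as the tall former; origin at the centre of the stem's underside.
- cup_a: Bystander: white porcelain cup, 80 mm diameter, 85 mm high, open end up. Origin: centre of its underside.
- cup_b: Bystander: white porcelain cup, 74 mm diameter, 75 mm high. Origin: centre of its underside.
- tea_bowl: Bystander: white porcelain bowl, 124 mm diameter, 62 mm high. Origin: centre of its underside.
- glue_jar: Bystander: closed jar with steel lid, 68 mm diameter, 85 mm high. Origin: centre of its underside.
Things that resemble listed ones, but are neither listed nor needed, are in the scene too. Leave any blue or turquoise look-alike of the tall_former alone.

How it is judged:
By the outcome, as a careful person would: the job done as asked, in the order asked, and still so for the second after the job is handed in, with the robot touching nothing.
It also fails if it takes over 48 s, if anything falls off the work surface, if the arm or the gripper's body presses on something with over 40 N, if the wrist force passes 120 N, or if a joint passes its speed limit or range.

## Robot

A 7-joint arm with a two-finger parallel gripper is mounted at the origin on the work surface. World frame = base frame: x ahead of the robot, y to its left, z up, the work surface at z = 0. Lengths are in mm, angles in rad, forces in N, time in s.
With the tool pointing down it reaches from about 400 to 925 mm from the base axis. Payload 5.6 kg.
Tool frame: the origin (TCP) lies between the finger pads; the fingertips stand 17 mm ahead of it and the grasp point (between the pads) lies 2 mm behind it; z points along the fingers, y is the direction in which the jaws open and shut (so a half turn about z gives the same grasp; the last joint's range is limited). The gripper opens to 85 mm and grips with 20 to 120 N. Pads are 22 mm wide; open, the fingers measure 114 mm over their backs; the gripper's body (76 mm by 85 mm) begins 54 mm behind the grasp point. The pads swing forward as they close: fully open they stand 13 mm farther back than shut.
Start: joints at [-1.202, 0.468, -0.012, 1.603, 0.006, 1.071, -0.056], TCP at [260.209, 595.651, 221.49] pointing down, gripper open.
Joint ranges: [-2.53, 2.53], [-0.31, 2.02], [-1.57, 1.55], [0.28, 2.44], [-1.29, 4.43], [0.15, 1.84], [-2.92, 2.92]. Speed limits (rad/s): [2.57, 2.57, 3.14, 3.14, 3.14, 3.14, 3.14].

## Interface

Orientations are given as a unit quaternion [w, x, y, z].
In Python, from bench import telemetry, imaging, arm gives the robot as it stands.
- The arm moves only by the shell command python3 -m inch 'ROWS' [FORCE]. ROWS is a JSON object of lists of equal length, an entry for each row: "xyz": the shift along the world's x, y, z in m, a list of three; "turn": the turn, a rotation vector about the world's x, y, z in rad, a list of three; "gripper": the closure, from 0 (fully open) to 1 (shut). A call has 1 to 20 rows; each row is the pose to reach, as a shift and turn from the pose commanded when the call began; what a row does not reach only later rows make up. A row lasts 1/12 s, in which the tool goes at most 41.7 mm and 7.16 degrees, less where a joint would pass 70% of its speed; a pose out of reach is approached as far as the arm can. A call with a gripper value outside its range is refused whole. The fingers move at their own pace and stop on an object; FORCE is the grip in N (left out, the last holds). Time passes only in rows, so rows that repeat a pose let the fingers close. It gives the time, the measured TCP pose, the force and the opening at its end, in the units of the state.
- telemetry.state(): the state, without advancing time (a new reading comes with each control period).
- imaging.get_image(name): name is "scene" or "side" or "wrist"; returns a dict with "image" (384x512x3 uint8, blue, green, red), "depth" (384x512 float32, mm along the optical axis (not along the pixel's ray), 0 where there is no reading), "fx", "fy", "cx", "cy" (pixels), "D" ([k1, k2, p1, p2, k3] as OpenCV has them; the pictures are not rectified), "rvec" (rotation vector, rad) and "tvec" (3), from world to camera coordinates, as OpenCV has them. Camera axes: x right, y down, z forward; pixel columns grow to the right and rows downward; lengths in mm; the calibration is good to about 2 mm. A picture is of the moment at which its call begins.
- arm.close_job(): hands the job in, once; it reports no verdict.
Trained networks look in a picture, given as the dict that the camera call returned (one of the last four; its "shot" number tells which), for a name from the list of things; names that differ only in an ending like _2 or _b are one class to them, and where a whole thing is asked for, a point or a joint stands for the part that bears it (a point fixed in the world has none). Each returns a list of dicts, best first, with "confidence" (0 to 1); they miss things now and then, are a little off and sometimes report something else, mostly with a low value. They report only what shows in the picture. A call takes as long as a camera call. They do not tell look-alikes from the thing itself.
- imaging.recognise(picture, thing): "point" ([x, y, z] in mm, in world coordinates, good to about 4 mm: the middle of the surface that is visible of it).
The state is a dict: "time": time; "joint_positions": joint angles; "joint_vel": joint speeds; "joint_efforts": joint torques, N m; "tool_pos": TCP position; "orientation": TCP orientation; "force": force on the tool from outside, world axes, zero at the start; "torque": the same for the moment, N m; "width": finger opening in mm.
Only numpy, scipy, OpenCV 4.12 (cv2) and the standard library are available. Lean on these libraries where they do the work, as an engineer would, in place of code of your own. Each camera call takes 0.05 s, during which the arm holds its last target.

## Working session

There is one attempt and no reset: what is moved stays moved. The work goes in short steps, Python scripts to look and compute and a shell command to move; the robot and the scene stay as the last step left them, time stands still between calls to the robot, and variables do not carry over. Pictures are saved under pics/ and viewed, and the job is handed in when it is done.

```bash
ls; mkdir -p pics; cat > h.py <<'E'
import numpy as np, cv2
from bench import telemetry, imaging, arm
def grab(n,tag):
    p=imaging.get_image(n); cv2.imwrite(f'pics/{tag}.png',p['image']); np.savez(f'pics/{tag}.npz',**{k:np.array(v) for k,v in p.items()}); return p
def px2w(p,u,v,d=None):
    K=np.array([[p['fx'],0,p['cx']],[0,p['fy'],p['cy']],[0,0,1.]])
    q=cv2.undistortPoints(np.array([[[u,v]]],float),K,np.array(p['D'],float))[0,0]
    if d is None: d=float(p['depth'][int(round(v)),int(round(u))])
    R,_=cv2.Rodrigues(np.array(p['rvec'],float)); t=np.array(p['tvec'],float).ravel()
    return R.T@(np.array([q[0]*d,q[1]*d,d])-t)
def w2px(p,X):
    K=np.array([[p['fx'],0,p['cx']],[0,p['fy'],p['cy']],[0,0,1.]])
    return cv2.projectPoints(np.array(X,float).reshape(-1,1,3),np.array(p['rvec'],float),np.array(p['tvec'],float),K,np.array(p['D'],float))[0][:,0]
def cloud(p):
    h,w=p['depth'].shape; K=np.array([[p['fx'],0,p['cx']],[0,p['fy'],p['cy']],[0,0,1.]])
    u,v=np.meshgrid(np.arange(w),np.arange(h)); q=cv2.undistortPoints(np.stack([u,v],-1).reshape(-1,1,2).astype(float),K,np.array(p['D'],float))[:,0]
    d=p['depth'].reshape(-1,1).astype(float); R,_=cv2.Rodrigues(np.array(p['rvec'],float)); t=np.array(p['tvec'],float).ravel()
    X=(np.hstack([q*d,d])-t)@R; X[d[:,0]<=0]=np.nan
    return X.reshape(h,w,3)
E
python3 - <<'E'
from h import *
print(telemetry.state())
for n in ['scene','side','wrist']:
    p=grab(n,n+'0'); R,_=cv2.Rodrigues(np.array(p['rvec'],float)); print(n,-R.T@np.array(p['tvec']).ravel(), R[2], p['fx'])
    for th in ['tall_former','tall_former_grip','socket','mouth','entry','notch','rack','bowl_former','short_former','stand']:
        r=imaging.recognise(p,th); print(n,th,[(np.round(x['point']).tolist(),round(x['confidence'],2)) for x in r[:3]])
E
```

```text
pics
{'time': 0.0, 'joint_positions': array([-1.20201919,  0.46840443, -0.01156718,  1.60362659,  0.00600649,
        1.07141205, -0.05628125]), 'joint_vel': array([-0.00058229, -0.00019797,  0.00017253,  0.00043108, -0.00024588,
       -0.00169681,  0.0001271 ]), 'joint_efforts': array([ 1.87246219e-04, -5.32374966e+01,  2.16180127e-02, -2.51305282e+01,
        1.14215733e-02,  7.53996283e-03, -1.53672966e-05]), 'tool_pos': array([260.00842751, 595.09651396, 220.51942895]), 'orientation': array([-1.12794921e-04,  2.04473130e-01,  9.78871756e-01, -9.01254890e-04]), 'force': array([-0.83424772, -0.27514524,  0.77246163]), 'torque': array([ 0.00899516, -0.05644292, -0.03233762]), 'width': 85.35010178233574}
scene [ 972.98101768  648.43463957 1010.62681869] [-0.3543851  -0.54443282 -0.76026582] 415.5541455803968
scene tall_former [([373.0, 103.0, 110.0], 0.93), ([658.0, 209.0, 112.0], 0.85), ([552.0, 23.0, 110.0], 0.7)]
scene tall_former_grip [([549.0, 21.0, 116.0], 0.84), ([374.0, 97.0, 110.0], 0.81), ([655.0, 211.0, 109.0], 0.72)]
scene socket [([634.0, -188.0, 105.0], 0.9)]
scene mou
[... 671 characters left out ...]
[618.0, -199.0, 100.0], 0.93)]
side entry [([614.0, -196.0, 102.0], 0.9)]
side notch [([619.0, -199.0, 105.0], 0.73)]
side rack [([460.0, 153.0, 51.0], 0.94)]
side bowl_former [([485.0, 206.0, 95.0], 0.86)]
side short_former [([471.0, 297.0, 94.0], 0.73), ([495.0, 120.0, 123.0], 0.55)]
side stand [([607.0, -207.0, 19.0], 0.94), ([619.0, -195.0, 105.0], 0.6), ([734.0, 44.0, 49.0], 0.54)]
wrist [199.30711586 621.20584722 374.76638607] [ 0.24051117 -0.10664084 -0.9647705 ] 279.2367314589163
wrist tall_former []
wrist tall_former_grip []
wrist socket []
wrist mouth []
wrist entry []
wrist notch []
wrist rack [([438.0, 243.0, 36.0], 0.87)]
wrist bowl_former []
wrist short_former []
wrist stand []
```

View pics/scene0.png

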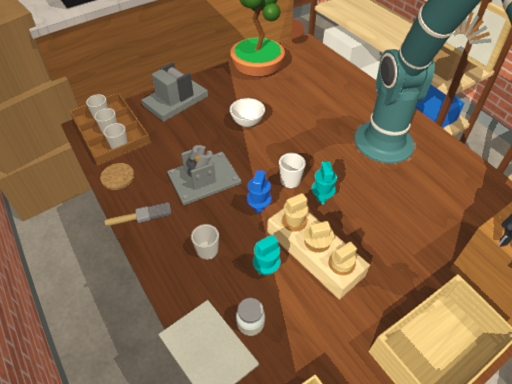

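View pics/side0.png

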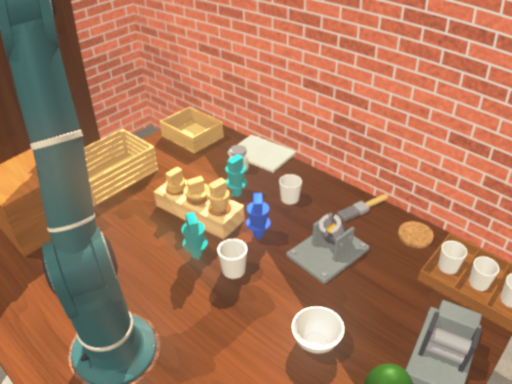

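View pics/wrist0.png

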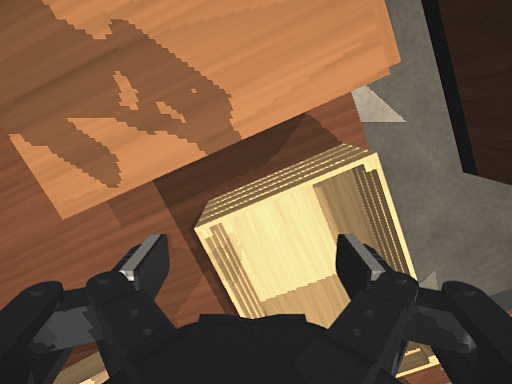

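The scene picture shows the rack with three wooden formers at about (296,212), (318,236) and (343,260). Other candidates for the tall former are the blue one at (258,190) and the turquoise ones at (324,182) and (267,255). The stand is at (203,172), with its socket near (198,158). A grey stand-like object sits at (175,92). I'll crop in close and compare heights.

```bash
python3 - <<'E'
from h import *
P={n:dict(np.load(f'pics/{n}0.npz')) for n in ['scene','side']}
a=cv2.resize(P['scene']['image'][180:300,240:380],None,fx=4,fy=4,interpolation=cv2.INTER_CUBIC)
b=cv2.resize(P['side']['image'][150:250,140:280],None,fx=4,fy=4,interpolation=cv2.INTER_CUBIC)
cv2.imwrite('pics/c1.png',a);cv2.imwrite('pics/c2.png',b)
a=cv2.resize(P['scene']['image'][130:210,155:255],None,fx=6,fy=6,interpolation=cv2.INTER_CUBIC)
b=cv2.resize(P['side']['image'][190:290,280:400],None,fx=5,fy=5,interpolation=cv2.INTER_CUBIC)
cv2.imwrite('pics/c3.png',a);cv2.imwrite('pics/c4.png',b)
for n in P:
    X=cloud(P[n]); p=P[n]
    m=(X[...,0]>350)&(X[...,0]<700)&(X[...,1]>60)&(X[...,1]<420)
    hsv=cv2.cvtColor(p['image'],cv2.COLOR_BGR2HSV); wood=(hsv[...,0]<30)
    mm=m&wood&(X[...,2]>52)&(X[...,2]<64); pts=X[mm]; print(n,'rack top',len(pts),np.median(pts[:,2]),cv2.minAreaRect(pts[:,:2].astype(np.float32)))
    mm=(m&wood&(X[...,2]>85)).astype(np.uint8); k,l,st,c=cv2.connectedComponentsWithStats(mm)
    for i in range(1,k):
        if st[i,4]>15:
            q=X[l==i]; print(' comp',np.round(c[i]),st[i,4],'zmax',np.percentile(q[:,2],[95,99]).round(),'mean top',q[q[:,2]>np.percentile(q[:,2],95)-6].mean(0).round(1))
E
```

```text
scene rack top 1805 58.91329985199267 ((496.9781188964844, 223.1400604248047), (109.71015930175781, 288.16131591796875), 7.351612091064453)
 comp [295. 209.] 550 zmax [159. 160.] mean top [510.5 135.5 157.5]
 comp [318. 235.] 635 zmax [132. 133.] mean top [498.6 225.2 130. ]
 comp [344. 256.] 475 zmax [131. 133.] mean top [487.1 313.7 129.1]
side rack top 999 58.12662126006424 ((547.049560546875, 228.32164001464844), (219.5951690673828, 290.39208984375), 8.066326141357422)
 comp [175. 178.] 304 zmax [129. 131.] mean top [479.5 308.6 127.6]
 comp [208. 192.] 867 zmax [156. 158.] mean top [501.6 127.6 155.4]
```

View crops.

View pics/c1.png

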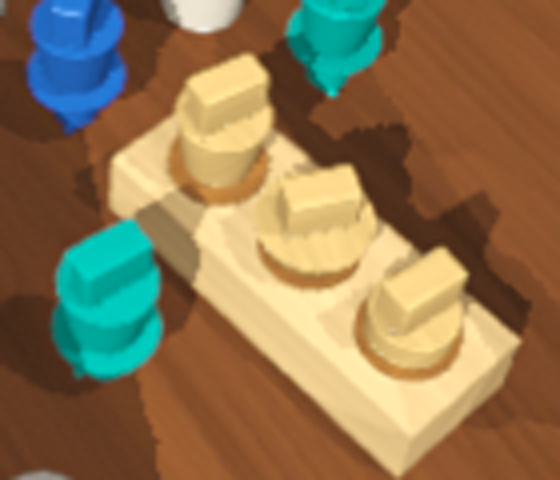

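View pics/c3.png

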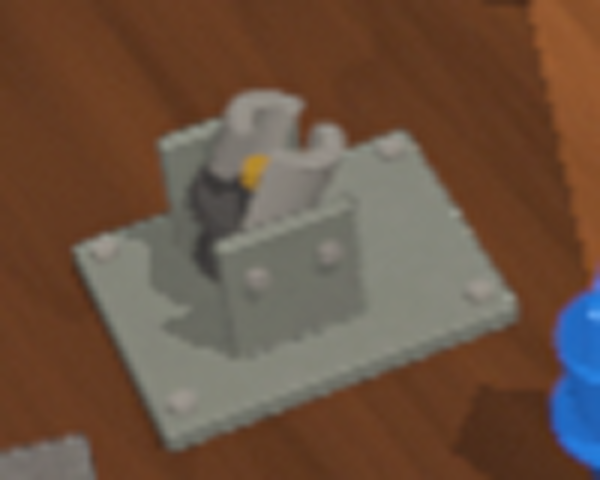

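View pics/c4.png

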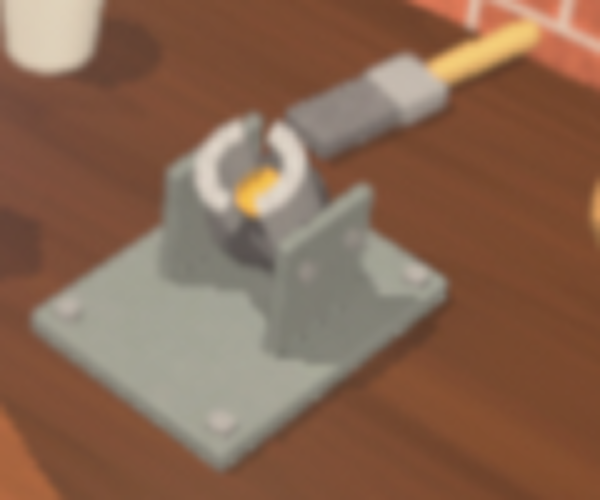

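The tallest of the three (top at about 158 mm; the others are at about 131) is the one at scene (295,209). It sits in the rack hole nearest the blue former, and its tapering cup matches the description. Next I'll measure the block yaw and get a first socket estimate.

```bash
python3 - <<'E'
from h import *
P={n:dict(np.load(f'pics/{n}0.npz')) for n in ['scene','side']}
for n in P:
    X=cloud(P[n]); p=P[n]
    m=(np.hypot(X[...,0]-508,X[...,1]-133)<40)&(X[...,2]>150)
    q=X[m]; print(n,len(q),q.mean(0),cv2.minAreaRect(q[:,:2].astype(np.float32)))
    # base plate
    m=(X[...,0]>480)&(X[...,0]<780)&(X[...,1]>-330)&(X[...,1]<-60)&(abs(X[...,2]-16)<5)
    hsv=cv2.cvtColor(p['image'],cv2.COLOR_BGR2HSV); g=hsv[...,1]<70
    k,l,st,c=cv2.connectedComponentsWithStats((m&g).astype(np.uint8)); i=1+np.argmax(st[1:,4])
    q=X[l==i]; print(' plate',len(q),np.median(q[:,2]),cv2.minAreaRect(q[:,:2].astype(np.float32)))
    m=(np.hypot(X[...,0]-640,X[...,1]+192)<60)&(X[...,2]>103)&g
    q=X[m]; print(' top',len(q),q.mean(0),q.min(0),q.max(0))
E
```

```text
scene 164 [510.38861114 136.14983131 157.11038452] ((509.0729064941406, 135.32981872558594), (26.636117935180664, 50.44100570678711), 83.56057739257812)
 plate 1413 15.175239708250523 ((623.8802490234375, -194.54672241210938), (155.81637573242188, 197.89442443847656), 83.77030944824219)
 top 235 [ 623.39611066 -190.57600648  117.09507602] [ 587.30170808 -237.96716164  103.00801019] [ 668.59851773 -150.61933611  136.37730296]
side 111 [503.3919065  128.60705955 155.88848131] ((503.7738952636719, 130.31161499023438), (28.71634864807129, 48.5018196105957), 80.05964660644531)
 plate 1719 15.69510519997219 ((620.3295288085938, -199.52696228027344), (153.41262817382812, 203.5121307373047), 83.84429168701172)
 top 259 [ 616.00037302 -201.67776399  117.05202666] [ 585.27632348 -248.85545842  103.00917615] [ 657.89083958 -165.802741    134.62047296]
```

The block's long axis is at about -8° in world (50 × 27 mm, as described), and its top is at 157 mm. The stand's x axis is at about -6°, so the mouth leans towards the robot. I'll look into the socket with the wrist camera first, because its slot direction decides which way round to grasp.

```bash
python3 -m inch '{"xyz":[[0.01,-0.023,0.01],[0.024,-0.055,0.02],[0.04,-0.092,0.03],[0.056,-0.13,0.04],[0.072,-0.167,0.05],[0.088,-0.204,0.06],[0.104,-0.241,0.07],[0.12,-0.278,0.08],[0.136,-0.315,0.09],[0.152,-0.352,0.1],[0.168,-0.389,0.1],[0.184,-0.426,0.1],[0.2,-0.463,0.1],[0.216,-0.5,0.1],[0.232,-0.537,0.1],[0.248,-0.574,0.1],[0.264,-0.611,0.1],[0.28,-0.648,0.1],[0.296,-0.685,0.1],[0.308,-0.713,0.1]],"turn":[[0,0,0.02],[0,0,0.04],[0,0,0.06],[0,0,0.08],[0,0,0.1],[0,0,0.12],[0,0,0.14],[0,0,0.16],[0,0,0.18],[0,0,0.2],[0,0,0.22],[0,0,0.24],[0,0,0.27],[0,0,0.27],[0,0,0.27],[0,0,0.27],[0,0,0.27],[0,0,0.27],[0,0,0.27],[0,0,0.27]],"gripper":[0.3,0.3,0.3,0.3,0.3,0.3,0.3,0.3,0.3,0.3,0.3,0.3,0.3,0.3,0.3,0.3,0.3,0.3,0.3,0.3]}' 60
python3 -m inch '{"xyz":[[0.008,-0.02,0],[0.014,-0.037,0],[0.018,-0.052,0],[0.02,-0.062,0],[0.02,-0.067,0],[0.02,-0.067,0],[0.02,-0.067,0]],"turn":[[0,0,0],[0,0,0],[0,0,0],[0,0,0],[0,0,0],[0,0,0],[0,0,0]],"gripper":[0.3,0.3,0.3,0.3,0.3,0.3,0.3]}'
python3 - <<'E'
from h import *
s=telemetry.state(); print(s['joint_positions'].round(2),s['tool_pos'],s['orientation'],s['width'],s['force'])
p=grab('wrist','w1')
for th in ['socket','mouth','entry','notch','plunger']:
    r=imaging.recognise(p,th); print(th,[(np.round(x['point']).tolist(),round(x['confidence'],2)) for x in r[:3]])
E
```

```text
time: 3.32
tool_pos: [568.8, -121.0, 321.8]
orientation: [0.0, 0.072, 0.997, -0.001]
force: [0.4, -0.3, 0.1]
width: 59.9
time: 3.9
tool_pos: [588.0, -183.7, 321.5]
orientation: [-0.0, 0.071, 0.997, 0.0]
force: [0.3, 0.8, -0.4]
width: 59.8
[-0.13  0.34  0.5   1.6  -0.17  1.24  1.83] [ 588.0392969  -183.65890596  321.46701618] [-8.66607649e-05  7.06765601e-02  9.97499219e-01  3.51408600e-04] 59.79505094720687 [ 0.27678094  0.84301819 -0.37596867]
socket [([623.0, -195.0, 104.0], 0.85)]
mouth [([625.0, -198.0, 98.0], 0.89)]
entry [([626.0, -194.0, 104.0], 0.84), ([509.0, 113.0, 108.0], 0.35)]
notch [([625.0, -197.0, 102.0], 0.8)]
plunger [([631.0, -196.0, 97.0], 0.87)]
```

View pics/w1.png

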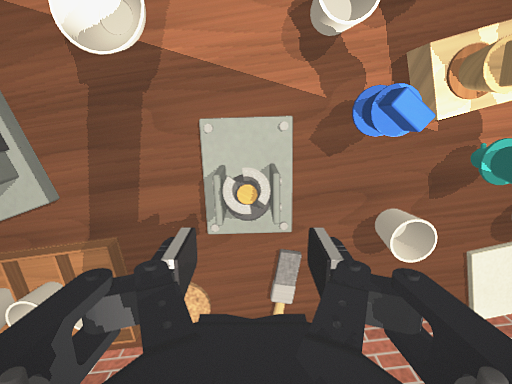

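```bash
python3 - <<'E'
from h import *
p=dict(np.load('pics/w1.npz'))
cv2.imwrite('pics/c5.png',cv2.resize(p['image'][150:240,195:300],None,fx=7,fy=6.6*7/7,interpolation=cv2.INTER_CUBIC)[:594])
R,_=cv2.Rodrigues(p['rvec']); print(-R.T@p['tvec'].ravel(),R)
E
```

```text
[ 522.30090543 -175.39321882  474.77364557] [[ 1.41988575e-01  9.89868118e-01 -5.95290289e-04]
 [ 9.55158594e-01 -1.36851868e-01  2.62571185e-01]
 [ 2.59829378e-01 -3.78507049e-02 -9.64912441e-01]]
```

View pics/c5.png

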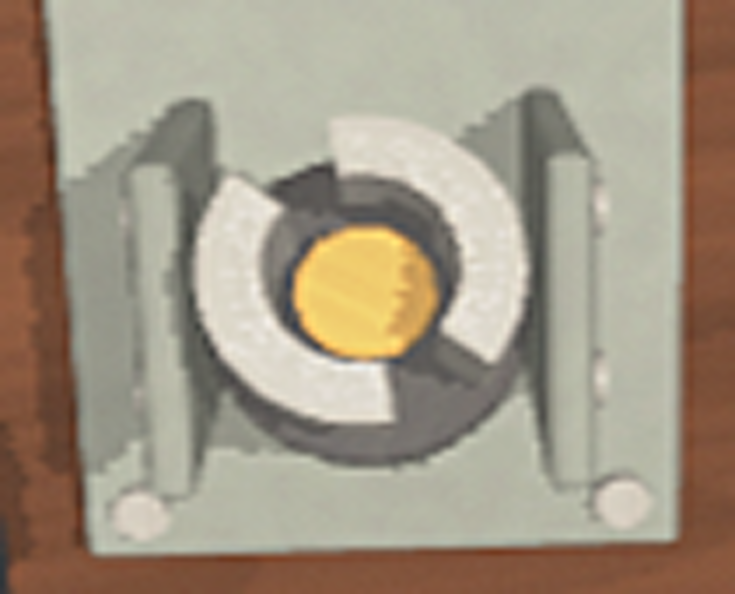

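```bash
cat >> h.py <<'E'
def ray(p,u,v):
    a=px2w(p,u,v,100.); R,_=cv2.Rodrigues(np.array(p['rvec'],float)); C=-R.T@np.array(p['tvec'],float).ravel()
    d=a-C; return C,d/np.linalg.norm(d)
from scipy.spatial.transform import Rotation as Ro
def sock(psi,lean=.45,phi=0):
    "psi: world azimuth of lean direction; returns axis, and R with x rotated by phi"
    z=np.array([np.sin(lean)*np.cos(psi),np.sin(lean)*np.sin(psi),np.cos(lean)])
    return z
E
python3 - <<'E'
from h import *
p=dict(np.load('pics/w1.npz'))
C,d=ray(p,246.7,190.6); M=C+d*(121.4-C[2])/d[2]; print('mouth',M)
X=cloud(p); g=p['image'].min(-1)>165
m=g&(np.linalg.norm(X-M,axis=-1)<40); q=X[m]; c=q.mean(0); u,s,v=np.linalg.svd(q-c); n=v[2]*np.sign(v[2,2]); print(len(q),c,n,'lean',np.arccos(n[2]),'psi',np.degrees(np.arctan2(n[1],n[0])),s)
z=sock(np.radians(173.8)); T=M+100*z
# target tool rot: z_tool=-z; x_tool ~ world angle 210 projected (slot line)
for ang in (172,205):
    x=np.array([np.cos(np.radians(ang)),np.sin(np.radians(ang)),0]); x-=z*(x@z); x/=np.linalg.norm(x)
    Rt=np.stack([x,np.cross(-z,x),-z],1)
    s=telemetry.state(); w=s['orientation']; R0=Ro.from_quat([w[1],w[2],w[3],w[0]])
    print(ang,'shift',T-s['tool_pos'],'turn',(Ro.from_matrix(Rt)*R0.inv()).as_rotvec())
E
```

```text
mouth [ 615.60180207 -195.87229234  121.4       ]
817 [ 614.88310404 -196.92476694  122.49668045] [-0.4327395   0.0490649   0.90018285] lean 0.45060714424497395 psi 173.5313111024674 [580.13680176 446.3910506   39.4464935 ]
172 shift [ -15.94136253   -7.64560179 -110.19374069] turn [-0.04842216 -0.44714778 -0.00244872]
205 shift [ -15.94136253   -7.64560179 -110.19374069] turn [-0.18710711 -0.41730519  0.61375231]
```

The depth plane fit on the rim gives a lean of 0.4506 rad and a lean azimuth of 173.5°, which agrees with the data. Next I'll go to a close, axis-aligned view with the tool turned to the entry angle, which also checks joint 7.

```bash
python3 -m inch '{"xyz":[[-0.001,-0.001,-0.006],[-0.004,-0.002,-0.02],[-0.006,-0.003,-0.04],[-0.008,-0.004,-0.06],[-0.011,-0.005,-0.08],[-0.014,-0.007,-0.097],[-0.016,-0.008,-0.107],[-0.016,-0.008,-0.11],[-0.016,-0.008,-0.11],[-0.016,-0.008,-0.11]],"turn":[[-0.02,-0.04,0.06],[-0.04,-0.09,0.13],[-0.07,-0.15,0.22],[-0.1,-0.22,0.32],[-0.13,-0.29,0.43],[-0.16,-0.36,0.53],[-0.182,-0.405,0.595],[-0.187,-0.417,0.614],[-0.187,-0.417,0.614],[-0.187,-0.417,0.614]],"gripper":[0.3,0.3,0.3,0.3,0.3,0.3,0.3,0.3,0.3,0.3]}'
python3 - <<'E'
from h import *
s=telemetry.state(); print(s['joint_positions'].round(2),s['tool_pos'],s['orientation'],s['width'],s['force'])
p=grab('wrist','w2')
for th in ['mouth','entry','plunger']:
    r=imaging.recognise(p,th); print(th,[(np.round(x['point']).tolist(),round(x['confidence'],2)) for x in r[:3]])
E
```

```text
time: 5.03
tool_pos: [572.4, -192.6, 211.9]
orientation: [0.21, -0.232, 0.947, -0.077]
force: [0.1, 0.1, 0.5]
width: 59.5
[ 0.07  0.21  0.27  2.09 -0.37  0.43  2.69] [ 572.35305879 -192.57293461  211.90288858] [ 0.20951442 -0.23243506  0.94668736 -0.07655511] 59.514553603323556 [0.10946235 0.11093988 0.47672258]
mouth [([619.0, -198.0, 104.0], 0.8)]
entry [([626.0, -200.0, 105.0], 0.62)]
plunger [([630.0, -196.0, 100.0], 0.61), ([617.0, -201.0, 106.0], 0.46)]
```

View pics/w2.png

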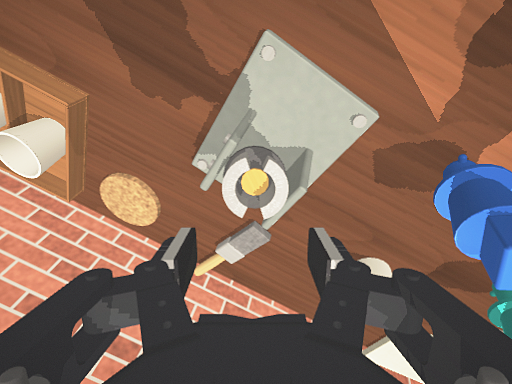

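```bash
cat > rect.py <<'E'
from h import *
def rectify(p,M,z,out,S=6,half=45):
    e1=np.array([1,0,0.]); e1=e1-z*(e1@z); e1/=np.linalg.norm(e1); e2=np.cross(z,e1)
    g=np.linspace(-half,half,2*half*S+1); a,b=np.meshgrid(g,g[::-1])
    W=M+a[...,None]*e1+b[...,None]*e2; q=w2px(p,W.reshape(-1,3)).reshape(a.shape+(2,)).astype(np.float32)
    im=cv2.remap(p['image'],q[...,0],q[...,1],cv2.INTER_CUBIC); cv2.imwrite(out,im); return im,e1,e2
E
python3 - <<'E'
from rect import *
for t in ['w1','w2']:
    p=dict(np.load(f'pics/{t}.npz')); z=sock(np.radians(173.6)); M=np.array([615.3,-196.4,121.4])
    im,e1,e2=rectify(p,M,z,f'pics/{t}r.png')
    g=im.min(-1)>(150); g=g.astype(np.uint8); k,l,st,c=cv2.connectedComponentsWithStats(g)
    n=im.shape[0]; y,x=np.mgrid[:n,:n]; x=(x-n//2)/6; y=-(y-n//2)/6; 
    X=cloud(p); X0=np.linalg.norm(X-M,axis=-1)<40
    q=X[X0&(p['image'].min(-1)>165)]; cc=q.mean(0); u,s,v=np.linalg.svd(q-cc); nn=v[2]*np.sign(v[2,2]); print(t,len(q),cc,np.arccos(nn[2]),np.degrees(np.arctan2(nn[1],nn[0])))
    # circle fit: outer edge
    from scipy.optimize import minimize
    def cost(c):
        r=np.hypot(x-c[0],y-c[1]); ins=(r>19.5)&(r<30.5); out=((r>31.5)&(r<40))|(r<18)
        return -(g[ins].mean()-g[out].mean())
    best=min((cost((a,b)),a,b) for a in np.arange(-6,6.1,.5) for b in np.arange(-6,6.1,.5)); print(best)
    r=np.hypot(x-best[1],y-best[2]); th=np.degrees(np.arctan2(y-best[2],x-best[1])); 
    ring=(r>22)&(r<28); h=[g[ring&(abs((th-a+180)%360-180)<3)].mean() for a in range(-180,180,5)]
    print([(a,round(v,1)) for a,v in zip(range(-180,180,5),h) if v<.6])
E
```

```text
w1 817 [ 614.88310404 -196.92476694  122.49668045] 0.45060714424497395 173.5313111024674
(np.float64(-0.6322808035369305), np.float64(-1.5), np.float64(-0.5))
[(-140, np.float64(0.6)), (5, np.float64(0.4)), (10, np.float64(0.0)), (15, np.float64(0.0)), (20, np.float64(0.0)), (25, np.float64(0.0)), (30, np.float64(0.0)), (35, np.float64(0.0)), (40, np.float64(0.3))]
w2 1659 [ 613.90676163 -197.16503579  121.95254451] 0.4517870000848077 173.95126086670493
(np.float64(-0.661584527603419), np.float64(0.0), np.float64(0.5))
[(-175, np.float64(0.6)), (-170, np.float64(0.0)), (-165, np.float64(0.0)), (-160, np.float64(0.0)), (-155, np.float64(0.0)), (-150, np.float64(0.0)), (-145, np.float64(0.0)), (-140, np.float64(0.2)), (5, np.float64(0.2)), (10, np.float64(0.0)), (15, np.float64(0.0)), (20, np.float64(0.0)), (25, np.float64(0.0)), (30, np.float64(0.0)), (35, np.float64(0.0)), (40, np.float64(0.2))]
```

View pics/w2r.png

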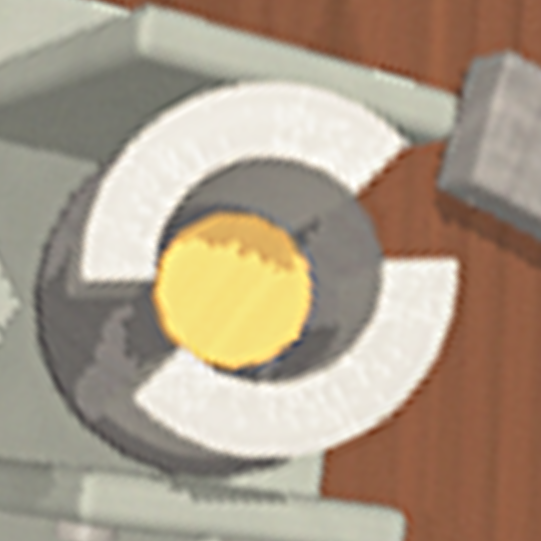

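View pics/w1r.png

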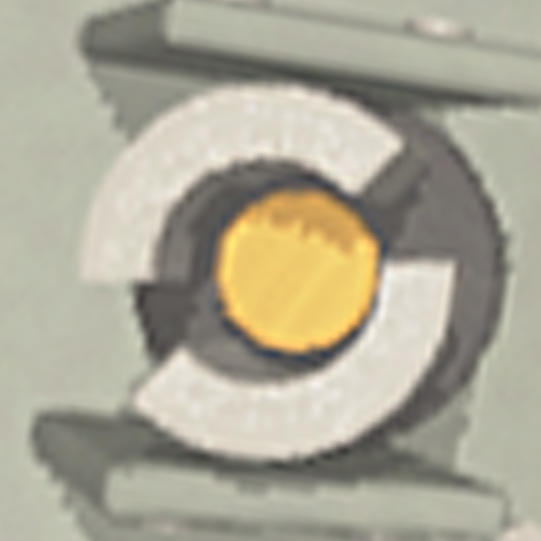

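In the rectified view the mouth is centred at about (270,270) px, so M=(615.3,-196.4,121.4). Both slots are centred on the line at 23.3° in the mouth plane (edges at about 3.5° and 42.5°). Joint 7 at 2.69 rad is inside its range. Now over to the tall former.

```bash
cat >> h.py <<'E'
M0=np.array([615.3,-196.4,121.4]); ZS=sock(np.radians(173.7))
E1=np.array([1,0,0.])-ZS*ZS[0]; E1/=np.linalg.norm(E1); E2=np.cross(ZS,E1)
def Rs(phi):  # tool rotation, tool x at in-plane angle phi (deg), z into the socket
    a=np.radians(phi); x=np.cos(a)*E1+np.sin(a)*E2; return Ro.from_matrix(np.stack([x,np.cross(-ZS,x),-ZS],1))
def Rd(yaw):
    a=np.radians(yaw); x=np.array([np.cos(a),np.sin(a),0]); z=np.array([0,0,-1.]); return Ro.from_matrix(np.stack([x,np.cross(z,x),z],1))
def cur(s): w=s['orientation']; return Ro.from_quat([w[1],w[2],w[3],w[0]])
def go(T,R,s=None):
    s=s or telemetry.state(); print('shift m',((T-s['tool_pos'])/1000).round(4),'turn',(R*cur(s).inv()).as_rotvec().round(4))
E
python3 - <<'E'
from h import *
s=telemetry.state(); x=cur(s).as_matrix()[:,0]; print('in-plane now',np.degrees(np.arctan2(x@E2,x@E1)))
go(np.array([506,134,280]),Rd(172))
E
```

```text
in-plane now -152.98989132215115
shift m [-0.0673  0.3261  0.0676] turn [ 0.1872  0.4184 -0.6124]
```

```bash
python3 -m inch '{"xyz":[[-0.001,0.002,0.02],[-0.003,0.015,0.045],[-0.008,0.04,0.062],[-0.015,0.075,0.068],[-0.023,0.112,0.068],[-0.031,0.15,0.068],[-0.039,0.188,0.068],[-0.046,0.225,0.068],[-0.054,0.26,0.068],[-0.06,0.29,0.068],[-0.064,0.31,0.068],[-0.067,0.322,0.068],[-0.067,0.326,0.068],[-0.067,0.326,0.068],[-0.067,0.326,0.068]],"turn":[[0.005,0.01,-0.02],[0.02,0.04,-0.06],[0.037,0.083,-0.122],[0.056,0.125,-0.184],[0.075,0.167,-0.245],[0.094,0.209,-0.306],[0.112,0.251,-0.367],[0.131,0.293,-0.429],[0.15,0.335,-0.49],[0.168,0.376,-0.55],[0.182,0.407,-0.596],[0.187,0.418,-0.612],[0.187,0.418,-0.612],[0.187,0.418,-0.612],[0.187,0.418,-0.612]],"gripper":[0.3,0.3,0.3,0.3,0.3,0.3,0.3,0.3,0.3,0.3,0.3,0.3,0.3,0.3,0.3]}'
python3 - <<'E'
from h import *
s=telemetry.state(); print(s['joint_positions'].round(2),s['tool_pos'],s['orientation'],s['width'],s['force'])
p=grab('wrist','w3'); X=cloud(p); cv2.imwrite('pics/w3c.png',p['image'])
m=(np.hypot(X[...,0]-508,X[...,1]-134)<45)&(X[...,2]>148)&(X[...,2]<170)
q=X[m]; c,sz,a=cv2.minAreaRect(q[:,:2].astype(np.float32)); print(len(q),np.median(q[:,2]),c,sz,a)
cov=np.cov((q[:,:2]-q[:,:2].mean(0)).T); w,v=np.linalg.eigh(cov); print(q.mean(0),np.degrees(np.arctan2(v[1,1],v[0,1])),np.sqrt(12*w))
E
```

```text
time: 6.48
tool_pos: [505.4, 133.1, 279.6]
orientation: [-0.0, 0.07, 0.998, -0.0]
force: [0.6, -0.7, 0.3]
width: 59.9
[-0.52  0.19  0.23  1.86 -0.05  1.1   1.16] [505.42027002 133.10339096 279.60814711] [-2.28837918e-06  6.97686285e-02  9.97563200e-01 -8.36357833e-06] 59.8574734262983 [ 0.60857601 -0.73228071  0.29264607]
1236 159.70080539977934 (507.27099609375, 133.05284118652344) (25.979955673217773, 50.24117660522461) 84.83849334716797
[505.52637304 133.17075224 159.49103841] 174.11820547311603 [25.54803941 50.10984929]
```

View pics/w3.png

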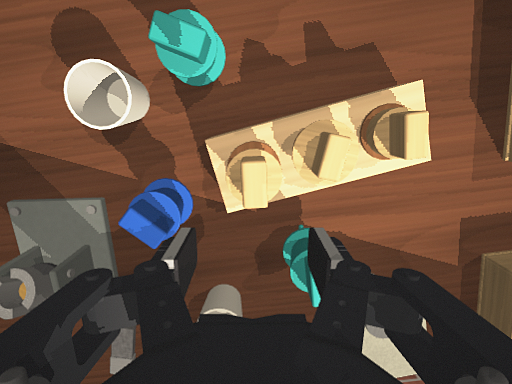

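The block is seen at (255,180): 26 × 50 mm, top at 159.7 mm (expected 159), centre about (507,133), yaw 174.5°. I'll descend and grip it 3 mm above its centre.

```bash
python3 -m inch '{"xyz":[[0.001,0,-0.015],[0.0016,0,-0.045],[0.0016,0,-0.08],[0.0016,0,-0.108],[0.0016,0,-0.127],[0.0016,0,-0.136],[0.0016,0,-0.1386],[0.0016,0,-0.1386],[0.0016,0,-0.1386],[0.0016,0,-0.1386],[0.0016,0,-0.1386],[0.0016,0,-0.1386],[0.0016,0,-0.1386],[0.0016,0,-0.1386],[0.0016,0,-0.1386]],"turn":[[0,0,0.02],[0,0,0.044],[0,0,0.044],[0,0,0.044],[0,0,0.044],[0,0,0.044],[0,0,0.044],[0,0,0.044],[0,0,0.044],[0,0,0.044],[0,0,0.044],[0,0,0.044],[0,0,0.044],[0,0,0.044],[0,0,0.044]],"gripper":[0.3,0.3,0.3,0.3,0.3,0.3,0.3,0.3,0.5,0.7,0.9,1,1,1,1]}' 100
python3 - <<'E'
from h import *
s=telemetry.state(); print(s['joint_positions'].round(2),s['tool_pos'],s['orientation'],s['width'],s['force'],s['torque'])
E
```

```text
time: 7.78
tool_pos: [507.9, 134.4, 142.6]
orientation: [0.001, 0.048, 0.999, 0.001]
force: [-1.3, 0.6, 6.3]
width: 22.5
[-0.49  0.36  0.2   1.99 -0.1   0.8   1.25] [507.9108008  134.44321552 142.57990441] [0.00103944 0.04769935 0.99886054 0.00114265] 22.519235163892564 [-1.25966396  0.56501166  6.32936899] [0.01865483 0.23107738 0.01760112]
```

```bash
python3 -m inch '{"xyz":[[0,0,0.003],[0,0,0.01],[0,0,0.022],[0,0,0.04],[0,0,0.065],[0,0,0.095],[0,0,0.125],[0,0,0.15],[0,0,0.165],[0,0,0.17],[0,0,0.17],[0,0,0.17]],"turn":[[0,0,0],[0,0,0],[0,0,0],[0,0,0],[0,0,0],[0,0,0],[0,0,0],[0,0,0],[0,0,0],[0,0,0],[0,0,0],[0,0,0]],"gripper":[1,1,1,1,1,1,1,1,1,1,1,1]}'
python3 - <<'E'
from h import *
s=telemetry.state(); print(s['joint_positions'].round(2),s['tool_pos'],s['orientation'],s['width'],s['force'],s['torque'])
for n in ['wrist','side','scene']:
    p=grab(n,n+'4')
    X=cloud(p); 
    if n!='wrist':
        m=(np.hypot(X[...,0]-507,X[...,1]-134)<40)&(X[...,2]>100)&(X[...,2]<290); q=X[m]; print(n,len(q),q.min(0) if len(q) else 0, [ (z,q[abs(q[:,2]-z)<4].mean(0).round(1), len(q[abs(q[:,2]-z)<4])) for z in range(180,290,10)])
a=cv2.imread('pics/side4.png')[90:240,130:290]; cv2.imwrite('pics/side4c.png',cv2.resize(a,None,fx=4,fy=4,interpolation=cv2.INTER_CUBIC))
a=cv2.imread('pics/scene4.png')[120:270,230:390]; cv2.imwrite('pics/scene4c.png',cv2.resize(a,None,fx=4,fy=4,interpolation=cv2.INTER_CUBIC))
E
```

```text
time: 8.78
tool_pos: [506.1, 133.4, 310.0]
orientation: [-0.001, 0.048, 0.999, -0.0]
force: [0.4, -0.4, -4.4]
width: 22.5
[-0.52  0.16  0.23  1.82 -0.04  1.17  1.19] [506.08224023 133.37863513 309.95842254] [-1.11171699e-03  4.79541046e-02  9.98848921e-01 -2.48619291e-05] 22.490607805725965 [ 0.37481328 -0.43581673 -4.44947587] [-0.01189389  0.04726317  0.00485506]
side 624 [468.33600116  94.05646532 175.568269  ] [(180, array([494.3, 123.9, 180. ]), 9), (190, array([497.9, 123.2, 189.9]), 34), (200, array([494.9, 121.6, 199.9]), 26), (210, array([494.2, 119.9, 208.8]), 14), (220, array([477.8, 113.1, 223.9]), 1), (230, array([494. , 120.3, 230.7]), 142), (240, array([490.5, 117.1, 239.9]), 35), (250, array([491.1, 115.1, 250.4]), 39), (260, array([489.5, 114.7, 260.2]), 37), (270, array([487.7, 112.9, 270.1]), 43), (280, array([489. , 112. , 280.7]), 53)]
scene 698 [472.55784024  97.35118647 178.02577229] [(180, array([514.6, 144.7, 181.1]), 4), (190, array([518.3, 141.2, 190.2]), 35), (200, array([515.8, 145.3, 199.7]), 12), (210, array([nan, nan, nan]), 0), (220, array([523.3, 161.1, 223.5]), 1), (230, array([516.9, 145.6, 231. ]), 212), (240, array([520.7, 147.8, 239.9]), 31), (250, array([521.5, 148.2, 250.3]), 34), (260, array([520.8, 151.9, 259.7]), 42), (270, array([523.7, 150.9, 270. ]), 36), (280, array([521.5, 152.1, 280.1]), 44)]<stdin>:7: RuntimeWarning: Mean of empty slice.
  ret = um.true_divide(
```

View pics/wrist4.png

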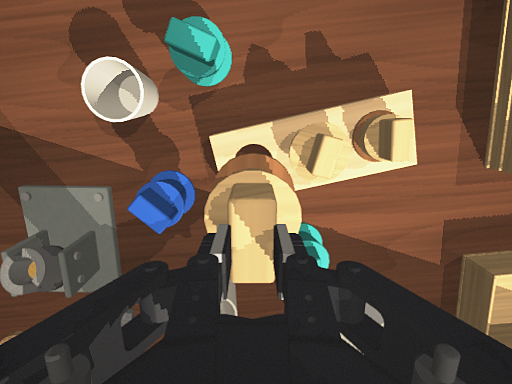

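View pics/side4c.png

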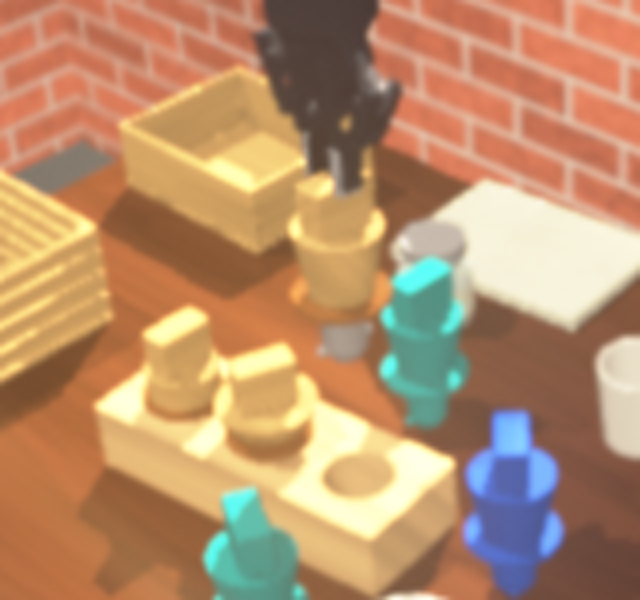

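View pics/scene4c.png

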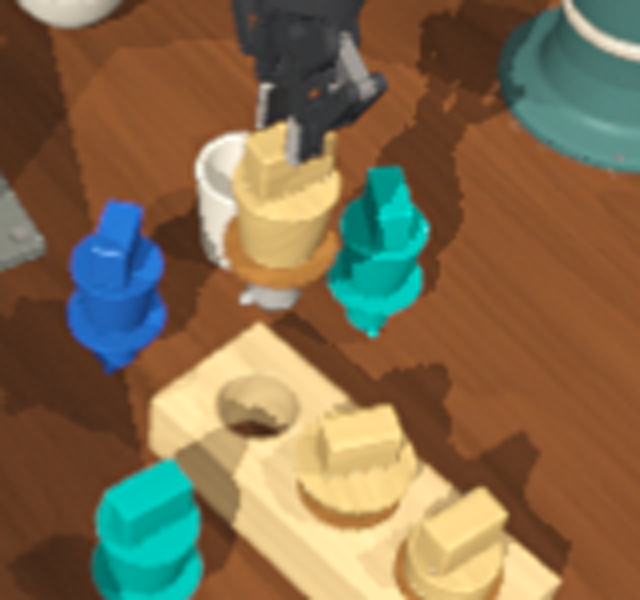

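```bash
python3 - <<'E'
from h import *
p=dict(np.load('pics/wrist4.npz')); s=telemetry.state(); X=cloud(p)
T=s['tool_pos']; Rm=cur(s).as_matrix(); L=(X-T)@Rm  # tool frame
hsv=cv2.cvtColor(p['image'],cv2.COLOR_BGR2HSV); wood=(hsv[...,0]<30)&(hsv[...,2]>120)
for lo,hi,nm in [(-25,-8,'block top'),(15,27,'cup top'),(70,88,'flange')]:
    m=(abs(L[...,0])<50)&(abs(L[...,1])<50)&(L[...,2]>lo)&(L[...,2]<hi)&wood
    v,u=np.nonzero(m); q=L[m]; print(nm,len(q)); 
    if len(q)>20: print(q.min(0).round(1),q.max(0).round(1),np.median(q,0).round(1),cv2.minAreaRect(q[:,:2].astype(np.float32)))
E
```

```text
block top 3966
[-23.9 -19.2 -25. ] [25.6 16.4 -8. ] [  5.   -1.2 -17.9] ((0.8737049102783203, -1.4133129119873047), (49.46017074584961, 35.67754364013672), 0.11174143850803375)
cup top 2595
[-10.4 -33.4  15.2] [32.9 30.8 23.4] [13.  -0.6 20. ] ((11.332240104675293, -1.2123756408691406), (43.076622009277344, 64.2124252319336), 0.3021026849746704)
flange 1072
[  3.  -32.2  72.7] [35.6 34.6 79.7] [25.5  2.1 74.9] ((22.41990852355957, 3.698810577392578), (26.099802017211914, 68.09347534179688), 11.234468460083008)
```

```bash
cat >> h.py <<'E'
OFF=np.array([0.5,-0.8,132.0]) # former axis in tool frame at stem underside: x,y, distance ahead of TCP
def tcp_for(zs,phi):  # zs: stem underside height above bore floor along the axis
    R=Rs(phi); base=M0-46*ZS+zs*ZS; return base-R.apply(OFF),R
E
python3 - <<'E'
from h import *
T,R=tcp_for(71,203.3); print(T); go(T,R)
E
```

```text
[ 547.55156747 -187.97179882  262.78247881]
shift m [ 0.0416 -0.3214 -0.0465] turn [-0.162  -0.4279  0.5063]
```

```bash
python3 -m inch '{"xyz":[[0.001,-0.008,0],[0.003,-0.026,0],[0.007,-0.055,0],[0.011,-0.085,0],[0.015,-0.117,0],[0.02,-0.15,0],[0.024,-0.183,0],[0.028,-0.216,0],[0.032,-0.247,0],[0.036,-0.275,0],[0.039,-0.298,-0.005],[0.041,-0.314,-0.016],[0.0416,-0.3205,-0.03],[0.0416,-0.3214,-0.041],[0.0416,-0.3214,-0.0465],[0.0416,-0.3214,-0.0465],[0.0416,-0.3214,-0.0465]],"turn":[[-0.003,-0.009,0.01],[-0.011,-0.03,0.035],[-0.022,-0.058,0.069],[-0.035,-0.092,0.109],[-0.049,-0.13,0.154],[-0.065,-0.172,0.203],[-0.081,-0.214,0.253],[-0.097,-0.257,0.304],[-0.113,-0.3,0.354],[-0.13,-0.342,0.405],[-0.146,-0.385,0.456],[-0.157,-0.415,0.491],[-0.162,-0.4279,0.5063],[-0.162,-0.4279,0.5063],[-0.162,-0.4279,0.5063],[-0.162,-0.4279,0.5063],[-0.162,-0.4279,0.5063]],"gripper":[1,1,1,1,1,1,1,1,1,1,1,1,1,1,1,1,1]}'
python3 - <<'E'
from h import *
s=telemetry.state(); print(s['joint_positions'].round(2),s['tool_pos'],s['width'],s['force'],s['torque'])
T,R=tcp_for(71,203.3); go(T,R)
for n in ['wrist','side','scene']: p=grab(n,n+'5')
a=cv2.imread('pics/side5.png')[130:290,260:420]; cv2.imwrite('pics/side5c.png',cv2.resize(a,None,fx=3.5,fy=3.5,interpolation=cv2.INTER_CUBIC))
a=cv2.imread('pics/scene5.png')[80:220,140:280]; cv2.imwrite('pics/scene5c.png',cv2.resize(a,None,fx=4,fy=4,interpolation=cv2.INTER_CUBIC))
E
```

```text
time: 10.35
tool_pos: [548.3, -187.5, 264.1]
orientation: [0.213, -0.203, 0.953, -0.069]
force: [-0.5, 0.3, -3.0]
width: 22.5
[-0.11  0.09  0.47  2.1  -0.29  0.54  2.55] [ 548.29810511 -187.54920668  264.14850944] 22.549297770772164 [-0.5190782   0.26537915 -2.98749569] [0.12339741 0.80959135 0.02376678]
shift m [-0.0007 -0.0004 -0.0014] turn [-0.0019  0.0009 -0.0018]
```

View pics/side5c.png

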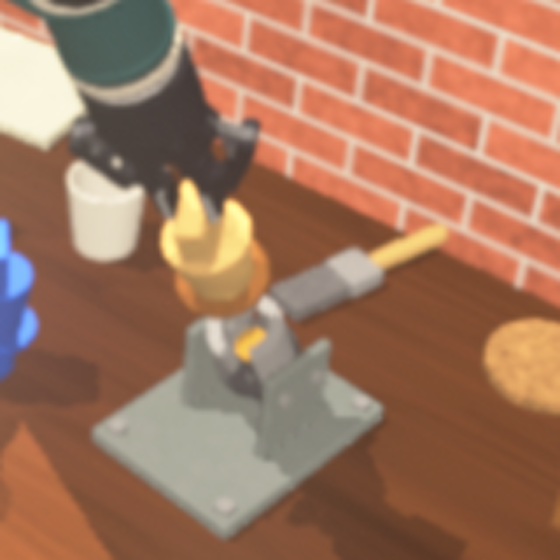

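View pics/scene5c.png

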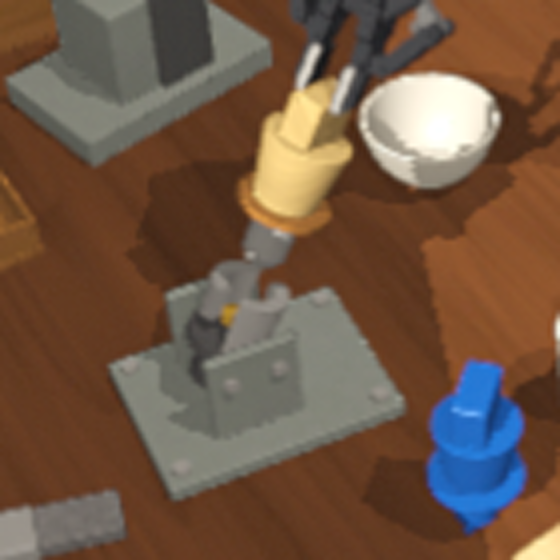

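View pics/wrist5.png

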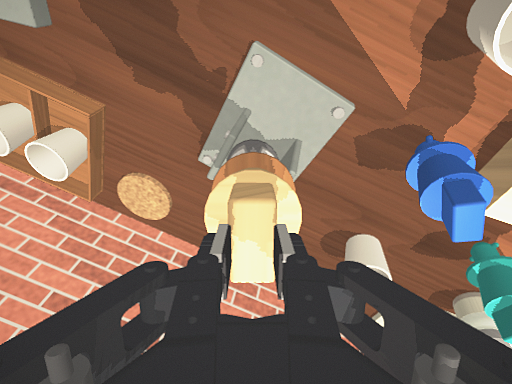

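The stem is lined up over the mouth in both outside views (scene crop: stem tip (258,255), mouth (245,285), same axis line). Next I'll lower to just short of the plunger.

```bash
python3 -m inch '{"xyz":[[0.0008,-0.0007,-0.005],[0.0036,-0.0009,-0.0104],[0.0058,-0.0012,-0.015],[0.008,-0.0014,-0.0194],[0.0101,-0.0016,-0.024],[0.0123,-0.0018,-0.0285],[0.0144,-0.0021,-0.033],[0.0166,-0.0023,-0.0374],[0.0188,-0.0025,-0.042],[0.0201,-0.0027,-0.0446],[0.0201,-0.0027,-0.0446]],"turn":[[0,0,0],[0,0,0],[0,0,0],[0,0,0],[0,0,0],[0,0,0],[0,0,0],[0,0,0],[0,0,0],[0,0,0],[0,0,0]],"gripper":[1,1,1,1,1,1,1,1,1,1,1]}'
cat > st.py <<'E'
from h import *
s=telemetry.state(); R=cur(s); b=s['tool_pos']+R.apply(OFF); r=b-(M0-46*ZS); x=R.as_matrix()[:,0]
print('t',round(s['time'],2),'j7',s['joint_positions'][6].round(2),'stem z',(r@ZS).round(1),'lateral e1,e2',(r@E1).round(1),(r@E2).round(1),'phi',np.degrees(np.arctan2(x@E2,x@E1)).round(1)%360,'tilt',np.degrees(np.arccos(-R.as_matrix()[:,2]@ZS)).round(1))
print('width',s['width'].round(1),'F world',s['force'].round(1),'F ax,e1,e2',(s['force']@ZS).round(1),(s['force']@E1).round(1),(s['force']@E2).round(1),'T',s['torque'].round(2))
E
python3 st.py
```

```text
time: 11.42
tool_pos: [568.4, -190.4, 218.9]
orientation: [0.212, -0.203, 0.953, -0.069]
force: [-0.2, -0.1, -1.6]
width: 22.5
t 11.42 j7 2.68 stem z 22.4 lateral e1,e2 -0.1 0.2 phi 203.3 tilt 0.1Traceback (most recent call last):
  File "st.py", line 4, in <module>
    print('width',s['width'].round(1),'F world',s['force'].round(1),'F ax,e1,e2',(s['force']@ZS).round(1),(s['force']@E1).round(1),(s['force']@E2).round(1),'T',s['torque'].round(2))
                  ^^^^^^^^^^^^^^^^
AttributeError: 'float' object has no attribute 'round'
```

The stem is at z=22.4 mm with no contact force, so the pin is down inside the slots. Next I'll push against the spring.

```bash
sed -i "s/s\['width'\].round(1)/round(s['width'],1)/" st.py; python3 -m inch '{"xyz":[[0.0013,-0.0001,-0.0027],[0.0026,-0.0003,-0.0054],[0.0039,-0.0004,-0.0081],[0.0052,-0.0006,-0.0108],[0.0065,-0.0007,-0.0135],[0.0078,-0.0009,-0.0162],[0.0091,-0.001,-0.0189],[0.0091,-0.001,-0.0189],[0.0091,-0.001,-0.0189]],"turn":[[0,0,0],[0,0,0],[0,0,0],[0,0,0],[0,0,0],[0,0,0],[0,0,0],[0,0,0],[0,0,0]],"gripper":[1,1,1,1,1,1,1,1,1]}'; python3 st.py
```

```text
time: 12.17
tool_pos: [578.1, -191.7, 201.8]
orientation: [0.214, -0.203, 0.953, -0.069]
force: [-6.4, 1.0, 9.0]
width: 22.2
t 12.17 j7 2.73 stem z 2.7 lateral e1,e2 1.6 -0.2 phi 203.3 tilt 0.2
width 22.2 F world [-6.4  1.   9. ] F ax,e1,e2 10.9 -1.9 0.5 T [0.32 1.12 0.09]
```

```bash
python3 -m inch '{"xyz":[[0.0002,-0.0001,-0.0016],[0.0004,-0.0001,-0.0031],[0.0004,-0.0001,-0.0031],[0.0004,-0.0001,-0.0031]],"turn":[[0,0,0],[0,0,0],[0,0,0],[0,0,0]],"gripper":[1,1,1,1]}'; python3 st.py
```

```text
time: 12.5
tool_pos: [579.0, -192.1, 200.2]
orientation: [0.215, -0.202, 0.953, -0.069]
force: [-10.9, 3.0, 16.3]
width: 22.2
t 12.5 j7 2.74 stem z 0.9 lateral e1,e2 2.0 -0.5 phi 203.3 tilt 0.4
width 22.2 F world [-10.9   3.   16.3] F ax,e1,e2 19.6 -2.7 2.1 T [0.48 1.26 0.23]
```

The force step (10.9 to 19.6 N over 1.8 mm) shows the plunger has bottomed, so the pin is at z≈12 mm. Next, the clockwise twist, first half.

```bash
python3 -m inch '{"xyz":[[0,0,0],[0,0,0],[0,0,0],[0,0,0],[0,0,0],[0,0,0],[0,0,0]],"turn":[[0.0346,-0.0038,-0.072],[0.0692,-0.0076,-0.1441],[0.1038,-0.0114,-0.2161],[0.1384,-0.0153,-0.2881],[0.173,-0.0191,-0.3602],[0.2162,-0.0239,-0.4502],[0.2162,-0.0239,-0.4502]],"gripper":[1,1,1,1,1,1,1]}'; python3 st.py
```

```text
time: 13.08
tool_pos: [579.6, -192.7, 200.5]
orientation: [0.227, 0.042, 0.973, -0.015]
force: [-9.1, 1.1, 16.1]
width: 22.5
t 13.08 j7 2.3 stem z 0.9 lateral e1,e2 2.6 -1.2 phi 174.4 tilt 0.5
width 22.5 F world [-9.1  1.1 16.1] F ax,e1,e2 18.5 -1.2 0.2 T [ 0.16  0.86 -0.03]
```

```bash
python3 -m inch '{"xyz":[[0,0,0],[0,0,0],[0,0,0],[0,0,0],[0,0,0],[0,0,0],[0,0,0],[0,0,0]],"turn":[[0.0346,-0.0038,-0.072],[0.0692,-0.0076,-0.1441],[0.1038,-0.0114,-0.2161],[0.1384,-0.0153,-0.2881],[0.173,-0.0191,-0.3602],[0.2076,-0.0229,-0.4322],[0.2421,-0.0267,-0.5042],[0.2421,-0.0267,-0.5042]],"gripper":[1,1,1,1,1,1,1,1]}'; python3 st.py
```

```text
time: 13.75
tool_pos: [579.4, -192.9, 200.4]
orientation: [0.222, 0.309, 0.924, 0.048]
force: [-11.4, 1.3, 17.1]
width: 22.5
t 13.75 j7 1.82 stem z 0.9 lateral e1,e2 2.0 -1.3 phi 142.3 tilt 0.5
width 22.5 F world [-11.4   1.3  17.1] F ax,e1,e2 20.4 -2.9 0.4 T [ 0.13  1.05 -0.07]
```

Twisted 61° at constant depth with no wall contact (about 1° from the notch line). Now I'll let the spring lift the pin.

```bash
python3 -m inch '{"xyz":[[-0.0011,0.0001,0.0023],[-0.0022,0.0002,0.0045],[-0.0032,0.0004,0.0068],[-0.0043,0.0005,0.009],[-0.0052,0.0006,0.0108],[-0.0052,0.0006,0.0108],[-0.0052,0.0006,0.0108]],"turn":[[0,0,0],[0,0,0],[0,0,0],[0,0,0],[0,0,0],[0,0,0],[0,0,0]],"gripper":[1,1,1,1,1,1,1]}'; python3 st.py
```

```text
time: 14.33
tool_pos: [573.3, -191.3, 208.9]
orientation: [0.22, 0.307, 0.925, 0.047]
force: [-0.9, 0.2, 1.6]
width: 22.0
t 14.33 j7 1.78 stem z 11.2 lateral e1,e2 -0.3 -0.1 phi 142.6 tilt 0.3
width 22.0 F world [-0.9  0.2  1.6] F ax,e1,e2 1.8 -0.1 0.2 T [-0.15  0.51 -0.11]
```

It rose 10.3 mm to the expected height. A small upward tug will show whether the notch ceiling holds it.

```bash
python3 -m inch '{"xyz":[[-0.0009,0.0001,0.0018],[-0.0017,0.0002,0.0036],[-0.0017,0.0002,0.0036]],"turn":[[0,0,0],[0,0,0],[0,0,0]],"gripper":[1,1,1]}'; python3 st.py
```

```text
time: 14.58
tool_pos: [571.4, -190.1, 209.1]
orientation: [0.219, 0.307, 0.925, 0.045]
force: [23.0, -6.2, -33.1]
width: 22.2
t 14.58 j7 1.77 stem z 12.3 lateral e1,e2 -2.5 0.8 phi 142.7 tilt 0.2
width 22.2 F world [ 23.   -6.2 -33.1] F ax,e1,e2 -40.0 6.3 -4.4 T [-0.82 -1.01 -0.34]
```

The ceiling holds against a 40 N tug, so it's locked. Next I'll ease off, release and back out along the axis.

```bash
python3 -m inch '{"xyz":[[0.0009,-0.0001,-0.0018],[0.0017,-0.0002,-0.0036],[0.0017,-0.0002,-0.0036],[0.0017,-0.0002,-0.0036],[0.0017,-0.0002,-0.0036],[0.0017,-0.0002,-0.0036],[0.0017,-0.0002,-0.0036],[0.0017,-0.0002,-0.0036],[0.0017,-0.0002,-0.0036]],"turn":[[0,0,0],[0,0,0],[0,0,0],[0,0,0],[0,0,0],[0,0,0],[0,0,0],[0,0,0],[0,0,0]],"gripper":[1,1,1,0.8,0.6,0.4,0.3,0.3,0.3]}'; python3 st.py
python3 -m inch '{"xyz":[[-0.0022,0.0002,0.0045],[-0.0065,0.0007,0.0135],[-0.013,0.0014,0.027],[-0.0216,0.0024,0.045],[-0.0303,0.0033,0.063],[-0.0389,0.0043,0.081],[-0.0475,0.0052,0.099],[-0.0519,0.0057,0.108],[-0.0519,0.0057,0.108],[-0.0519,0.0057,0.108]],"turn":[[0,0,0],[0,0,0],[0,0,0],[0,0,0],[0,0,0],[0,0,0],[0,0,0],[0,0,0],[0,0,0],[0,0,0]],"gripper":[0.3,0.3,0.3,0.3,0.3,0.3,0.3,0.3,0.3,0.3]}'
python3 - <<'E'
from h import *
s=telemetry.state(); print(s['time'],s['tool_pos'],s['force'],s['width'])
for n in ['wrist','side','scene']: p=grab(n,n+'6')
a=cv2.imread('pics/side6.png')[130:290,260:420]; cv2.imwrite('pics/side6c.png',cv2.resize(a,None,fx=3.5,fy=3.5,interpolation=cv2.INTER_CUBIC))
a=cv2.imread('pics/scene6.png')[80:220,140:280]; cv2.imwrite('pics/scene6c.png',cv2.resize(a,None,fx=4,fy=4,interpolation=cv2.INTER_CUBIC))
p=dict(np.load('pics/wrist6.npz')); X=cloud(p)
r=X-(M0-46*ZS); a=r@ZS; u=r@E1; v=r@E2
m=(np.hypot(u,v)<45)&(a>145)&(a<175); q=np.stack([u[m],v[m],a[m]],1); print(len(q),'top axial',np.median(q[:,2]),cv2.minAreaRect(q[:,:2].astype(np.float32)),'expected top',10+149)
m=(np.hypot(u,v)<50)&(a>112)&(a<130); q=np.stack([u[m],v[m],a[m]],1); print(len(q),np.median(q[:,2]),'exp 121')
E
```

```text
time: 15.33
tool_pos: [573.0, -191.0, 208.9]
orientation: [0.22, 0.307, 0.925, 0.047]
force: [-0.4, 0.1, 0.2]
width: 59.7
t 15.33 j7 1.78 stem z 11.3 lateral e1,e2 -0.7 0.4 phi 142.6 tilt 0.2
width 59.7 F world [-0.4  0.1  0.2] F ax,e1,e2 0.3 -0.3 0.1 T [0.05 0.47 0.01]
time: 16.17
tool_pos: [521.0, -185.2, 317.2]
orientation: [0.22, 0.307, 0.925, 0.048]
force: [-0.0, -0.1, -0.0]
width: 59.7
16.1667 [ 520.99153878 -185.22492508  317.21512172] [-0.01851629 -0.09644623 -0.02250694] 59.73822988512885
1411 top axial 160.46220822525027 ((-3.2292747497558594, -0.9804534912109375), (25.873374938964844, 49.37665939331055), 54.07587814331055) expected top 159
1433 122.65684708546299 exp 121
```

View pics/side6c.png

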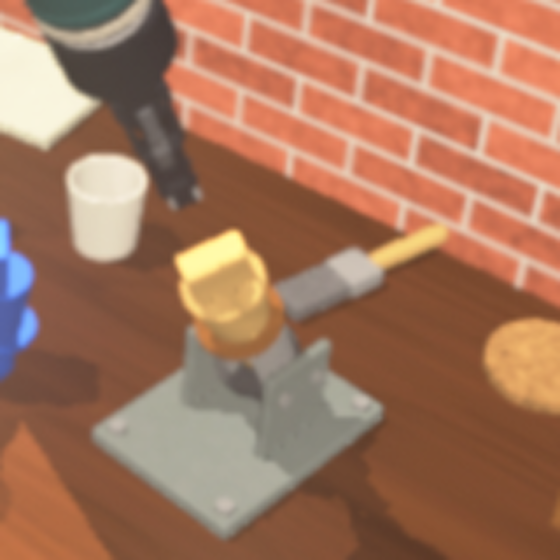

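View pics/scene6c.png

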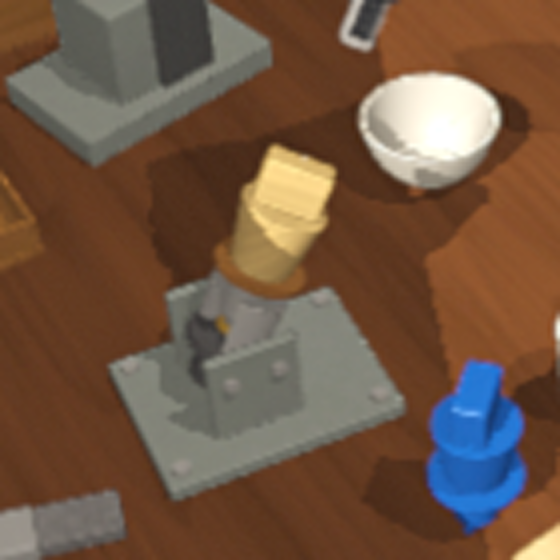

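View pics/wrist6.png

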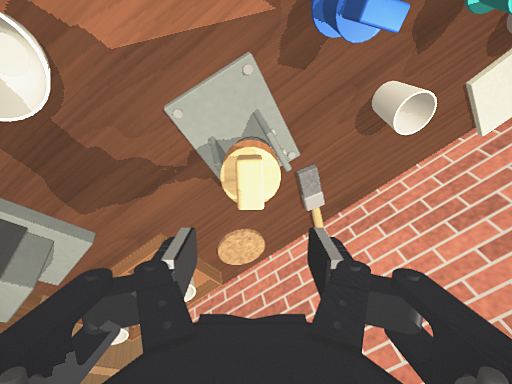

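View pics/scene6.png

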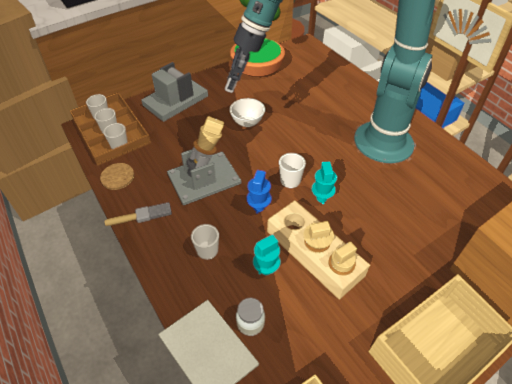

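The former stands released in the socket: flange just above the mouth (wrist image (250,175)), block axis at 144° against a notch line of 143.3°. The block top reads 160.5 mm above the bore floor (expected 159). The bystanders are at the same pixels as at the start, and the robot is clear. Handing in.

```bash
python3 - <<'E'
from h import *
print(arm.close_job())
E
```

```text
the job is handed in; nothing more can be done
None
```

The tall former is locked in the leaning socket, and I handed the job in at about 16.4 s of the 48 s allowed. I took it from the rack hole nearest the blue look-alike and lowered its pin into the slots with no contact force. I pushed until the plunger bottomed (axial force rose from 11 to 20 N), twisted it 61° clockwise, and the spring then lifted it 10.3 mm.

**Checks before and after letting go:**
- **Lock:** the notch held against a 40 N upward tug before I opened the gripper.
- **Angle:** after release the grip block lies at 144°, against 143.3° for the notch line.
- **Height:** the block's top reads 160.5 mm above the bore floor, against 159 mm expected. That 1.5 mm is within the camera's error.
- **Surroundings:** in the last picture the other two formers, the cups, tea bowl, glue jar and look-alikes are where they started. The arm is clear of everything.

**Disagreements:**
- The gripper read 22.5 mm on the 26 mm block, although the grip held throughout.
- The block's top sits about 3 mm to one side of the measured bore axis. I took that to be play in the bore plus camera error.

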